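# Power up a repaired laptop board rail by rail on the board tester

### The arm

A 6-joint arm with a two-finger parallel gripper is mounted at the origin on the work surface. World frame = base frame: x ahead of the robot, y to its left, z up, the work surface at z = 0. Lengths are in m, angles in degrees, forces in N, time in s.
With the tool pointing down it reaches from about 0.35 to 0.875 m from the base axis. Payload 4.2 kg.
Tool frame: the origin (TCP) lies at the very end of the fingers, on their centre line; the grasp point (between the pads) lies 19 mm behind it (r.grip_point_offset is the distance from the TCP to the grasp point, in m); z points along the fingers, y is the line along which they close (so a half turn about z gives the same grasp; the last joint's range is limited). The gripper opens to 87 mm and grips with 3 to 60 N. Pads are 19 mm wide; open, the fingers measure 117 mm over their backs; the gripper's body (75 mm by 190 mm) begins 51 mm behind the grasp point.
Start: joints at [80.42, 22.042, 0.453, 0, -68.411, -14.817], TCP at [0.258, 0.569, 0.223] pointing down, gripper open.
Joint ranges: [-179.83, 179.83], [-69.29, 118.12], [-61.27, 80.66], [-181.25, 117.63], [-171.15, -9.14], [-177.46, 177.46]. Speed limits (degrees/s): [159.86, 159.86, 180, 180, 180, 180].

### API

Orientations are given as a 3x3 rotation matrix whose columns are the frame's x, y, z axes.
In Python, from station import r, cams gives the robot as it stands. The module is installed in compiled form; this text tells all that it offers.
- The arm moves only by the shell command python3 -m handwheel 'ROWS'. ROWS is JSON, a list that holds one entry, the list of rows, each a list of 7 numbers: the turn, a rotation vector about the tool's x, y, z in units of 6 degrees (1.0 is 6 degrees), then the shift along the tool's x, y, z in m, then the finger opening in m, from 0 to 0.087. In form: [[[ax, ay, az, x, y, z, jaw], ...]]. A call has 1 to 12 rows; each row shifts and turns the commanded pose from where the row before left it, along the tool's axes as they then stand; what a row does not reach is not made up. A row lasts 1/10 s, in which the tool goes at most 50 mm and 8.59 degrees, less where a joint would pass 70% of its speed; a pose out of reach is approached as far as the arm can. A call with a gripper value outside its range is refused whole. The fingers move at their own pace and stop on an object; the grip force is fixed at half the most. Time passes only in rows, so rows that do not move let the fingers close. It gives the time, the measured TCP pose, the force, the opening and the grip force at its end, in the units of the state.
- r.sense(): the state, without advancing time (a new reading comes with each control period).
- cams.capture(name): name is "scene" or "top" or "wrist"; returns the picture (384x512x3 uint8, red, green, blue); there is no depth.
- cams.get_calibration(name): a dict with "camera_matrix" (3x3 intrinsics, pixels), "rvec" (rotation vector, rad) and "tvec" (3), from world to camera coordinates, as OpenCV has them; the wrist camera has in their place "T_tool_cam" (4x4, takes a point from camera to tool coordinates, whose origin is the TCP and whose axes are the flange's). Camera axes: x right, y down, z forward; pixel columns grow to the right and rows downward; lengths in m; the calibration is good to about 2 mm. A picture is of the moment at which its call begins: read the wrist's pose just before it. get_calibration takes no time and is no camera call.
- r.finish_job(): hands the job in; it is judged then, once.
The state is a dict: "time_s": time; "joints": joint angles; "joint_velocities": joint speeds; "effort": joint torques, N m; "tcp_pos": TCP position; "ee_rot": TCP orientation; "wrist_force": force on the tool from outside, world axes, zero at the start; "moment": the same for the moment, N m; "gripper_width": opening from 0.0 (shut) to 1.0 (fully open); "gripper_force": force on a finger pad.
Only numpy, scipy, OpenCV 4.12 (cv2) and the standard library are available. Lean on these libraries where they do the work, as an engineer would, in place of code of your own. Each camera call takes 0.05 s, during which the arm holds its last target. There are 200 camera calls.

### The job

Power up the repaired laptop board rail by rail: with a fingertip, lightly press the blue key on the tester all the way down, then the yellow key, then the white key, so that each stays down, and leave the red key up. Press only - do not push hard, and do not pull on the caps - and leave the loose things on the tester and the bench where they are.

Things in the scene. Friction and masses are not known exactly. Their poses are not given: they have to be found in the camera images.
- tester: Board tester, fixed to the bench, about 310 mm deep and 220 mm wide: a dark slate key panel (180 mm in its x by 220 mm in its y, flat top 40 mm above the bench) with a blue laptop circuit board clamped on a black deck behind it (its +x side, top about 45 mm up). Origin at the underside, below the middle of the key panel; z up. Four push switches stand on the panel at (+-45, +-55) mm from the origin, in any arrangement of colours.
- blue_switch: The blue push switch as a whole: a round black housing 40 mm across and 16 mm high, fixed on the tester's panel, carrying a soft rubber blue cap. Origin at the centre of the housing's underside, on the panel; z up.
- blue_top (a point): Middle of the flat top of the blue rubber cap (29 mm across, flat part 22 mm), 38 mm above the panel (78 mm above the bench) when the key is up; moves with the cap.
- blue_key (a joint): How far the blue key is down in its housing, m: 0 up, 0.007 fully down. It moves straight down, takes about 2.5 N and stays wherever it is left (latching); it does not spring up again.
- blue_cap (a joint): How far the soft blue cap is squeezed down onto its key, m: 0 at rest, grows by about 1 mm per 1.5 N of push up to 0.009, springs back when let go; negative if the cap is pulled up off its key. So the finger goes about 9 mm down from first touch to put the key fully down, and the push then rises by 1.5 N per mm.
- yellow_switch: The yellow push switch as a whole: a round black housing 40 mm across and 16 mm high, fixed on the tester's panel, carrying a soft rubber yellow cap. Origin at the centre of the housing's underside, on the panel; z up.
- yellow_top (a point): Middle of the flat top of the yellow rubber cap (29 mm across, flat part 22 mm), 38 mm above the panel (78 mm above the bench) when the key is up; moves with the cap.
- yellow_key (a joint): How far the yellow key is down in its housing, m: 0 up, 0.007 fully down. It moves straight down, takes about 2.5 N and stays wherever it is left (latching); it does not spring up again.
- yellow_cap (a joint): How far the soft yellow cap is squeezed down onto its key, m: 0 at rest, grows by about 1 mm per 1.5 N of push up to 0.009, springs back when let go; negative if the cap is pulled up off its key. So the finger goes about 9 mm down from first touch to put the key fully down, and the push then rises by 1.5 N per mm.
- white_switch: The white push switch as a whole: a round black housing 40 mm across and 16 mm high, fixed on the tester's panel, carrying a soft rubber white cap. Origin at the centre of the housing's underside, on the panel; z up.
- white_top (a point): Middle of the flat top of the white rubber cap (29 mm across, flat part 22 mm), 38 mm above the panel (78 mm above the bench) when the key is up; moves with the cap.
- white_key (a joint): How far the white key is down in its housing, m: 0 up, 0.007 fully down. It moves straight down, takes about 2.5 N and stays wherever it is left (latching); it does not spring up again.
- white_cap (a joint): How far the soft white cap is squeezed down onto its key, m: 0 at rest, grows by about 1 mm per 1.5 N of push up to 0.009, springs back when let go; negative if the cap is pulled up off its key. So the finger goes about 9 mm down from first touch to put the key fully down, and the push then rises by 1.5 N per mm.
- red_switch: The red push switch as a whole: a round black housing 40 mm across and 16 mm high, fixed on the tester's panel, carrying a soft rubber red cap. Origin at the centre of the housing's underside, on the panel; z up.
- red_top (a point): Middle of the flat top of the red rubber cap (29 mm across, flat part 22 mm), 38 mm above the panel (78 mm above the bench) when the key is up; moves with the cap.
- red_key (a joint): How far the red key is down in its housing, m: 0 up, 0.007 fully down. It moves straight down, takes about 2.5 N and stays wherever it is left (latching); it does not spring up again.
- red_cap (a joint): How far the soft red cap is squeezed down onto its key, m: 0 at rest, grows by about 1 mm per 1.5 N of push up to 0.009, springs back when let go; negative if the cap is pulled up off its key. So the finger goes about 9 mm down from first touch to put the key fully down, and the push then rises by 1.5 N per mm.
- heatsink_mid (a point): Small loose aluminium heat sink with fins, 28 x 28 x 16 mm, standing on the tester's panel between the four keys; this point is its centre. Bystander.
- pot_mid (a point): Small amber pot with a green lid, 30 mm across, 30 mm high, standing on the tester's panel near its +y edge; this point is its centre. Bystander.
- spool_mid (a point): Spool of solder with orange flanges, 54 mm across, 38 mm high, on the mat; this point is its centre. Bystander.
- multimeter_mid (a point): Red hand multimeter lying on its back, 150 x 75 mm, 43 mm high over its dial; this point is near its middle, 18 mm up. Bystander.
- screwdriver_grip (a point): Screwdriver with a red handle lying on the mat; this point is the middle of its handle. Bystander.
- tweezers_mid (a point): Steel tweezers lying on the mat, about 125 mm long, 8 mm high; this point is their middle. Bystander.
- flux_mid (a point): Flux bottle with a blue cap standing on the mat, 44 mm across, 85 mm high; this point is its centre, half-way up. Bystander.

How it is judged (in metres and radians):
On the way, in this order (a step that is already met when the one before it is completed fails the run):
1. the blue key is down, the other three still up (value of joint blue_key above 0.005 m and value of joint each of yellow_key, white_key, red_key below 0.002 m), for 0.2 s.
2. then the yellow key is down as well, white and red still up (value of joint each of blue_key, yellow_key above 0.005 m and value of joint each of white_key, red_key below 0.002 m), for 0.2 s.
3. then the white key is down as well, red still up (value of joint each of blue_key, yellow_key, white_key above 0.005 m and value of joint red_key below 0.002 m), for 0.2 s.
At the end, for the whole second after the job is handed in: The blue, yellow and white keys are each more than 5 mm down (of 7 mm) and the red key less than 2 mm; every loose thing is within 20 mm of where it started (all of step 3 and distance of each of heatsink_mid, pot_mid, spool_mid, multimeter_mid, screwdriver_grip, tweezers_mid, flux_mid from where it was at the start of the episode below 0.02 m); the robot touches nothing.
It fails at once if a key is pressed (over 2 mm) out of turn: yellow before blue is down, or white before yellow is down ((value of joint yellow_key above 0.002 m and value of joint blue_key below 0.005 m) or (value of joint white_key above 0.002 m and value of joint yellow_key below 0.005 m)).
It fails at once if the red key is pressed (over 2 mm) (value of joint red_key above 0.002 m).
It fails at once if a switch is pushed with more than 15 N (contact force between anything else and blue_switch above 15 N or contact force between anything else and yellow_switch above 15 N or contact force between anything else and white_switch above 15 N or contact force between anything else and red_switch above 15 N).
It fails at once if a cap is pulled up off its key by more than 2.5 mm (value of joint any of blue_cap, yellow_cap, white_cap, red_cap below -0.0025 m).
It fails at once if a loose thing is moved or lifted by more than 20 mm (distance of any of heatsink_mid, pot_mid, spool_mid, multimeter_mid, screwdriver_grip, tweezers_mid, flux_mid from where it was at the start of the episode above 0.02 m).
It also fails if it takes over 45 s, if anything falls off the work surface, if the arm or the gripper's body presses on something with over 40 N, if the wrist force passes 120 N, or if a joint passes its speed limit or range.

## Working session

There is one attempt and no reset: what is moved stays moved. The work goes in short steps, Python scripts to look and compute and a shell command to move; the robot and the scene stay as the last step left them, time stands still between calls to the robot, and variables do not carry over. Pictures are saved under pics/ and viewed, at most 10 in all, crops included, and the job is handed in when it is done.

```bash
mkdir -p pics; python3 - <<'E'
from station import r,cams
import cv2,numpy as np
for n in("top","scene"):
    cv2.imwrite(f"pics/{n}0.png",cams.capture(n)[:,:,::-1])
s=r.sense();print(s["time_s"],s["tcp_pos"],np.round(s["ee_rot"],3),s["gripper_width"],s["wrist_force"])
print(cams.get_calibration("top"))
E
```

```text
0.1 [0.25790721 0.56871468 0.22155818] [[ 0.911 -0.413 -0.001]
 [-0.413 -0.911 -0.002]
 [ 0.     0.002 -1.   ]] 0.998062311621038 [ 0.55930512 -0.07734625 -0.60546241]
{'camera_matrix': array([[406.27918456,   0.        , 259.33437582],
       [  0.        , 406.27918456, 197.34286665],
       [  0.        ,   0.        ,   1.        ]]), 'rvec': array([ 2.11571731, -2.13549494,  0.17250391]), 'tvec': array([-0.00771426,  0.5482801 ,  0.98361566])}
```

View pics/top0.png

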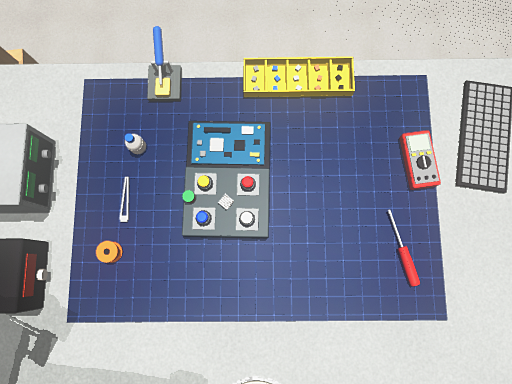

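View pics/scene0.png

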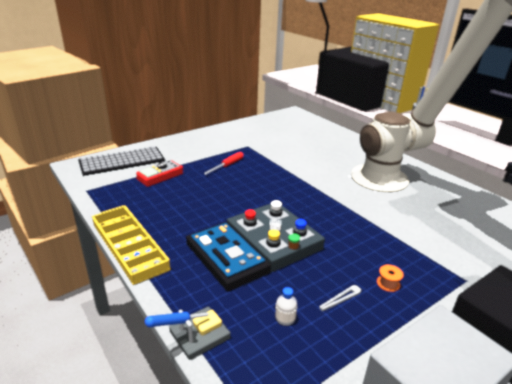

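Top picture: yellow cap at about (204,182), red (248,183), blue (203,217), white (247,218), with the heat sink at (226,201) and the pot at (188,196). Next I fit the caps to the known switch layout.

```bash
cat > h.py <<'E'
import cv2,numpy as np
from station import r,cams
def ray(n,uv,z):
    c=cams.get_calibration(n);R=cv2.Rodrigues(c["rvec"])[0];C=-R.T@c["tvec"]
    d=R.T@np.linalg.solve(c["camera_matrix"],[*uv,1]);return C+d*(z-C[2])/d[2]
def caps(img,guess,w=9):
    out={}
    hsv=cv2.cvtColor(img,cv2.COLOR_RGB2HSV).astype(int);H,S,V=[hsv[...,i] for i in range(3)]
    m={"blue":(abs(H-112)<12)&(S>150)&(V>100),"yellow":(abs(H-27)<8)&(S>120)&(V>100),"red":((H<8)|(H>172))&(S>120)&(V>80),"white":(S<45)&(V>205)}
    for k,(u,v) in guess.items():
        q=np.zeros(H.shape,bool);q[v-w:v+w+1,u-w:u+w+1]=1
        y,x=np.nonzero(m[k]&q);out[k]=(x.mean(),y.mean(),len(x))
    return out
E
python3 - <<'E'
from h import *
from scipy.optimize import least_squares
img=cv2.imread("pics/top0.png")[:,:,::-1].copy()
p=caps(img,dict(blue=(203,217),yellow=(204,183),red=(248,183),white=(247,218)))
W={k:ray("top",v[:2],.075)[:2] for k,v in p.items()}
for k in p: print(k,np.round(p[k],1),W[k].round(4))
L=dict(blue=(-.045,.055),yellow=(.045,.055),red=(.045,-.055),white=(-.045,-.055))
def f(t,k):c,s=np.cos(t[2]),np.sin(t[2]);return t[:2]+np.array([[c,-s],[s,c]])@L[k]
o=least_squares(lambda t:np.concatenate([f(t,k)-W[k] for k in L]),[.5,0,0])
print(o.x,np.round(o.fun,4))
s=r.sense()
for k in L:
    d=np.append(f(o.x,k),.1)-s["tcp_pos"];print(k,f(o.x,k).round(4),"tool shift",(np.array(s["ee_rot"]).T@d).round(4))
x0,y0=170,150
cv2.imwrite("pics/crop.png",cv2.resize(img[110:245,170:285,::-1],None,fx=4,fy=4,interpolation=cv2.INTER_CUBIC))
E
```

```text
blue [201.5 216.5 106. ] [0.4972 0.1293]
yellow [203.  180.6 101. ] [0.5871 0.1268]
red [247.1 181.3 101. ] [0.5843 0.017 ]
white [247.  216.9 245. ] [0.495  0.0175]
[ 0.54087567  0.07264455 -0.02030267] [-0.0002 -0.0008 -0.0001 -0.0001  0.0005 -0.0003 -0.0002  0.0011]
blue [0.497  0.1285] tool shift [0.3996 0.3018 0.1222]
yellow [0.587  0.1267] tool shift [0.4823 0.2663 0.1221]
red [0.5847 0.0167] tool shift [0.5257 0.3673 0.1223]
white [0.4948 0.0186] tool shift [0.443  0.4029 0.1224]
```

View pics/crop.png

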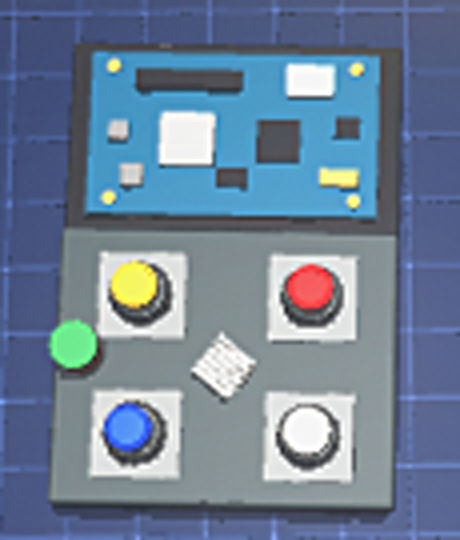

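The crop shows yellow upper left, red upper right, blue lower left and white lower right, all on the panel. The heat sink sits in the middle and the pot is at the left edge. The fit residuals are about 1 mm. I'll close the gripper and move above blue at the current height.

```bash
python3 -m handwheel '[[[0,0,0,0.02,0.015,0,0],[0,0,0,0.036,0.027,0,0],[0,0,0,0.036,0.027,0,0],[0,0,0,0.036,0.027,0,0],[0,0,0,0.036,0.027,0,0],[0,0,0,0.036,0.027,0,0],[0,0,0,0.036,0.027,0,0],[0,0,0,0.036,0.027,0,0],[0,0,0,0.036,0.027,0,0],[0,0,0,0.036,0.027,0,0],[0,0,0,0.036,0.027,0,0],[0,0,0,0.0196,0.0168,0,0]]]'
python3 -m handwheel '[[[0,0,0,0,0,0.03,0],[0,0,0,0,0,0.03,0],[0,0,0,0,0,0.03,0],[0,0,0,0,0,0,0],[0,0,0,0,0,0,0],[0,0,0,0,0,0,0]]]'
python3 - <<'E'
from h import *
s=r.sense();p=np.array(s["tcp_pos"]);R=np.array(s["ee_rot"]);print(s["time_s"],p,R.round(3),s["gripper_width"],s["wrist_force"])
c=cams.get_calibration("wrist");img=cams.capture("wrist");T=np.array(c["T_tool_cam"])
print(T.round(3))
o=img[:,:,::-1].copy()
for q in [(.497,.1285),(.587,.1267),(.4948,.0186),(.5847,.0167)]:
    t=R.T@(np.array([*q,.078])-p);x=np.linalg.inv(T)@np.append(t,1)
    if x[2]>0.01:
        uv=c["camera_matrix"]@(x[:3]/x[2]);print(q,uv[:2].round());cv2.drawMarker(o,tuple(int(a) for a in uv[:2]),(255,0,255),0,14,1)
    print((R.T@(np.array([*q,.11])-p)).round(4))
cv2.imwrite("pics/w1.png",o);cv2.imwrite("pics/t1.png",cams.capture("top")[:,:,::-1])
E
```

```text
time_s: 1.3
tcp_pos: [0.498, 0.1266, 0.2222]
ee_rot: [[0.91, -0.415, -0.001], [-0.415, -0.91, -0.001], [-0.0, 0.001, -1.0]]
wrist_force: [0.3, -0.0, 0.8]
gripper_width: 0.03
gripper_force: 0.0
time_s: 1.9
tcp_pos: [0.4985, 0.1299, 0.1342]
ee_rot: [[0.911, -0.412, 0.003], [-0.412, -0.911, 0.001], [0.002, -0.002, -1.0]]
wrist_force: [0.3, -0.8, 0.7]
gripper_width: 0.005
gripper_force: 0.0
1.9 [0.49854359 0.12994765 0.13421108] [[ 0.911 -0.412  0.003]
 [-0.412 -0.911  0.001]
 [ 0.002 -0.002 -1.   ]] 0.004913789337305958 [ 0.32957607 -0.7850147   0.69517209]
[[ 0.    -0.963 -0.27   0.075]
 [ 1.     0.    -0.001  0.001]
 [ 0.001 -0.27   0.963 -0.162]
 [ 0.     0.     0.     1.   ]]
(0.497, 0.1285) [257. 215.]
[-0.0009  0.002   0.0242]
(0.587, 0.1267) [203.  97.]
[ 0.0819 -0.0335  0.0245]
(0.4948, 0.0186) [403. 156.]
[0.0425 0.103  0.0241]
(0.5847, 0.0167) [362.  24.]
[0.1251 0.0677 0.0243]
```

View pics/w1.png

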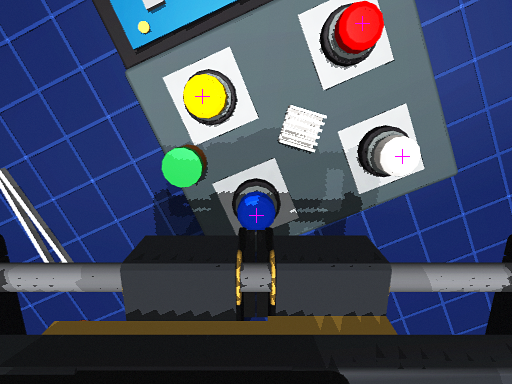

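The wrist picture confirms the fit: the predicted marks land on the caps, blue at (257,213), yellow (204,96), white (401,157) and red (361,26). Next I go down to just above blue, then press in small steps.

```bash
python3 -m handwheel '[[[0,0,0,-0.001,0.002,0.015,0],[0,0,0,0,0,0.02,0],[0,0,0,0,0,0.013,0],[0,0,0,0,0,0.003,0],[0,0,0,0,0,0,0],[0,0,0,0,0,0,0]]]'
python3 -m handwheel '[[[0,0,0,0,0,0.002,0],[0,0,0,0,0,0.002,0],[0,0,0,0,0,0.002,0],[0,0,0,0,0,0.002,0],[0,0,0,0,0,0,0],[0,0,0,0,0,0,0]]]'
```

```text
time_s: 2.6
tcp_pos: [0.4965, 0.1283, 0.0827]
ee_rot: [[0.911, -0.413, 0.002], [-0.413, -0.911, 0.001], [0.001, -0.002, -1.0]]
wrist_force: [0.2, 0.1, -0.7]
gripper_width: 0.006
gripper_force: 0.0
time_s: 3.2
tcp_pos: [0.496, 0.1281, 0.0737]
ee_rot: [[0.911, -0.413, 0.001], [-0.413, -0.911, 0.0], [0.001, -0.001, -1.0]]
wrist_force: [1.2, 0.9, 1.0]
gripper_width: 0.006
gripper_force: 0.9
```

```bash
python3 -m handwheel '[[[0,0,0,0,0,0.002,0],[0,0,0,0,0,0.002,0],[0,0,0,0,0,0.001,0],[0,0,0,0,0,0,0],[0,0,0,0,0,0,0]]]'
python3 -m handwheel '[[[0,0,0,0,0,0.001,0],[0,0,0,0,0,0.001,0],[0,0,0,0,0,0,0],[0,0,0,0,0,0,0]]]'
```

```text
time_s: 3.7
tcp_pos: [0.496, 0.1281, 0.0688]
ee_rot: [[0.911, -0.413, 0.001], [-0.413, -0.911, 0.0], [0.001, -0.001, -1.0]]
wrist_force: [1.4, 0.7, 3.9]
gripper_width: 0.003
gripper_force: 1.9
time_s: 4.1
tcp_pos: [0.4961, 0.1281, 0.0671]
ee_rot: [[0.911, -0.413, 0.001], [-0.413, -0.911, 0.0], [0.001, -0.001, -1.0]]
wrist_force: [0.2, 0.3, 6.9]
gripper_width: 0.004
gripper_force: 3.2
```

The push has risen well past the 2.5 N latch force, so blue is down. I'll lift gently and check in the pictures.

```bash
python3 -m handwheel '[[[0,0,0,0,0,-0.002,0],[0,0,0,0,0,-0.002,0],[0,0,0,0,0,-0.002,0],[0,0,0,0,0,-0.002,0],[0,0,0,0,0,-0.004,0],[0,0,0,0,0,-0.01,0],[0,0,0,0,0,-0.02,0],[0,0,0,0,0,-0.02,0],[0,0,0,0,0,0,0],[0,0,0,0,0,0,0],[0,0,0,0,0,0,0]]]'
python3 - <<'E'
from h import *
s=r.sense();p=np.array(s["tcp_pos"]);R=np.array(s["ee_rot"]);print(s["time_s"],p,s["wrist_force"])
cv2.imwrite("pics/w2.png",cams.capture("wrist")[:,:,::-1])
for q in [(.497,.1285),(.587,.1267),(.4948,.0186)]: print((R.T@(np.array([*q,.083])-p)).round(4))
E
```

```text
time_s: 5.2
tcp_pos: [0.495, 0.1276, 0.1279]
ee_rot: [[0.911, -0.413, -0.002], [-0.413, -0.911, -0.001], [-0.001, 0.001, -1.0]]
wrist_force: [-0.7, -0.6, 0.2]
gripper_width: 0.003
gripper_force: 0.0
5.2 [0.49495796 0.12756865 0.12789357] [-0.68299984 -0.6396466   0.23170786]
[ 0.0015 -0.0017  0.0449]
[ 0.0842 -0.0373  0.0448]
[0.0449 0.0992 0.045 ]
```

View pics/w2.png

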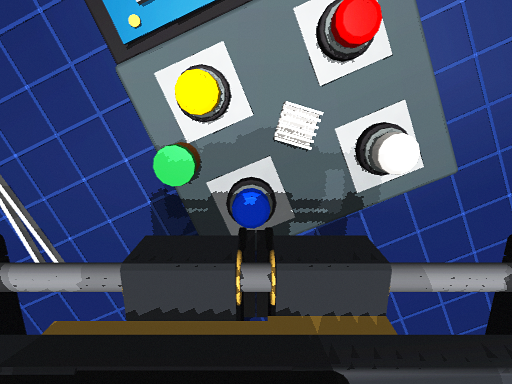

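The blue cap, at (251,207), now sits low in its housing and nothing else has changed. Yellow is next.

```bash
python3 -m handwheel '[[[0,0,0,0.02,-0.009,0,0],[0,0,0,0.022,-0.01,0,0],[0,0,0,0.022,-0.01,0,0],[0,0,0,0.02,-0.008,0,0],[0,0,0,0,0,0,0],[0,0,0,0,0,0.015,0],[0,0,0,0,0,0.02,0],[0,0,0,0,0,0.008,0],[0,0,0,0,0,0,0],[0,0,0,0,0,0,0]]]'
python3 -m handwheel '[[[0,0,0,0,0,0.002,0],[0,0,0,0,0,0.002,0],[0,0,0,0,0,0.002,0],[0,0,0,0,0,0.002,0],[0,0,0,0,0,0,0],[0,0,0,0,0,0,0]]]'
```

```text
time_s: 6.25
tcp_pos: [0.5875, 0.1269, 0.0859]
ee_rot: [[0.911, -0.413, 0.0], [-0.413, -0.911, -0.0], [0.0, 0.0, -1.0]]
wrist_force: [0.0, -0.0, 1.2]
gripper_width: 0.005
gripper_force: 0.0
time_s: 6.85
tcp_pos: [0.5876, 0.1269, 0.0778]
ee_rot: [[0.911, -0.413, 0.0], [-0.413, -0.911, 0.0], [0.0, -0.0, -1.0]]
wrist_force: [0.9, -0.4, 1.6]
gripper_width: 0.002
gripper_force: 0.5
```

Now 9 mm more, then on to z ≈ 0.067.

```bash
python3 -m handwheel '[[[0,0,0,0,0,0.002,0],[0,0,0,0,0,0.002,0],[0,0,0,0,0,0.002,0],[0,0,0,0,0,0.002,0],[0,0,0,0,0,0.001,0],[0,0,0,0,0,0,0],[0,0,0,0,0,0,0]]]'
python3 -m handwheel '[[[0,0,0,0,0,0.001,0],[0,0,0,0,0,0.001,0],[0,0,0,0,0,0,0],[0,0,0,0,0,0,0]]]'
```

```text
time_s: 7.55
tcp_pos: [0.5876, 0.1269, 0.0688]
ee_rot: [[0.911, -0.413, 0.0], [-0.413, -0.911, 0.0], [0.0, -0.0, -1.0]]
wrist_force: [-0.9, 0.0, 3.6]
gripper_width: 0.007
gripper_force: 1.9
time_s: 7.95
tcp_pos: [0.5876, 0.1269, 0.0671]
ee_rot: [[0.911, -0.413, 0.001], [-0.413, -0.911, 0.0], [0.001, -0.0, -1.0]]
wrist_force: [-0.4, 0.7, 7.1]
gripper_width: 0.002
gripper_force: 3.2
```

```bash
python3 -m handwheel '[[[0,0,0,0,0,-0.002,0],[0,0,0,0,0,-0.002,0],[0,0,0,0,0,-0.002,0],[0,0,0,0,0,-0.002,0],[0,0,0,0,0,-0.004,0],[0,0,0,0,0,-0.01,0],[0,0,0,0,0,-0.02,0],[0,0,0,0,0,-0.02,0],[0,0,0,0,0,0,0],[0,0,0,0,0,0,0],[0,0,0,0,0,0,0]]]'
python3 - <<'E'
from h import *
s=r.sense();p=np.array(s["tcp_pos"]);R=np.array(s["ee_rot"]);print(s["time_s"],p,s["wrist_force"])
cv2.imwrite("pics/w3.png",cams.capture("wrist")[:,:,::-1])
print((R.T@(np.array([.4948,.0186,.083])-p)).round(4))
E
```

```text
time_s: 9.05
tcp_pos: [0.5868, 0.1266, 0.1278]
ee_rot: [[0.911, -0.413, -0.002], [-0.413, -0.911, -0.0], [-0.001, 0.001, -1.0]]
wrist_force: [-0.7, 0.7, -0.7]
gripper_width: 0.003
gripper_force: 0.0
9.05 [0.58675281 0.12663891 0.12779507] [-0.65400461  0.72697206 -0.70811188]
[-0.039   0.1363  0.045 ]
```

View pics/w3.png

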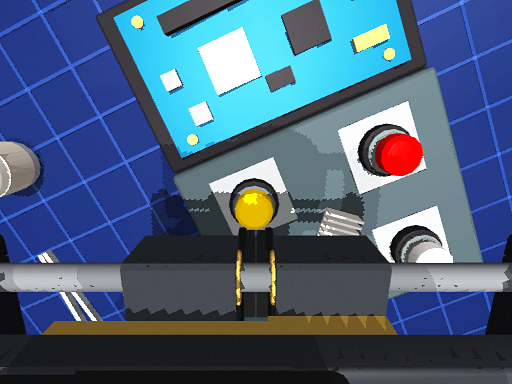

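The yellow cap at (254,210) is down in its housing, and red at (398,155) is still up. White is last.

```bash
python3 -m handwheel '[[[0,0,0,-0.006,0.021,0,0],[0,0,0,-0.009,0.031,0,0],[0,0,0,-0.009,0.031,0,0],[0,0,0,-0.009,0.031,0,0],[0,0,0,-0.006,0.022,0,0],[0,0,0,0,0,0,0],[0,0,0,0,0,0.015,0],[0,0,0,0,0,0.02,0],[0,0,0,0,0,0.008,0],[0,0,0,0,0,0,0],[0,0,0,0,0,0,0]]]'
python3 -m handwheel '[[[0,0,0,0,0,0.002,0],[0,0,0,0,0,0.002,0],[0,0,0,0,0,0.002,0],[0,0,0,0,0,0.002,0],[0,0,0,0,0,0,0],[0,0,0,0,0,0,0]]]'
```

```text
time_s: 10.2
tcp_pos: [0.4964, 0.0194, 0.0857]
ee_rot: [[0.911, -0.412, 0.0], [-0.412, -0.911, -0.0], [0.0, 0.0, -1.0]]
wrist_force: [0.3, -0.6, 0.1]
gripper_width: 0.007
gripper_force: 0.0
time_s: 10.8
tcp_pos: [0.4959, 0.0192, 0.0777]
ee_rot: [[0.911, -0.413, 0.0], [-0.413, -0.911, 0.0], [0.0, -0.0, -1.0]]
wrist_force: [0.2, 0.6, -0.8]
gripper_width: 0.002
gripper_force: 0.5
```

```bash
python3 -m handwheel '[[[0,0,0,0,0,0.002,0],[0,0,0,0,0,0.002,0],[0,0,0,0,0,0.002,0],[0,0,0,0,0,0.002,0],[0,0,0,0,0,0.001,0],[0,0,0,0,0,0,0],[0,0,0,0,0,0,0]]]'
python3 -m handwheel '[[[0,0,0,0,0,0.001,0],[0,0,0,0,0,0.001,0],[0,0,0,0,0,0,0],[0,0,0,0,0,0,0]]]'
```

```text
time_s: 11.5
tcp_pos: [0.4959, 0.0192, 0.0687]
ee_rot: [[0.911, -0.413, 0.0], [-0.413, -0.911, 0.0], [0.0, -0.0, -1.0]]
wrist_force: [-0.9, 0.5, 4.2]
gripper_width: 0.005
gripper_force: 2.0
time_s: 11.9
tcp_pos: [0.4959, 0.0192, 0.067]
ee_rot: [[0.911, -0.413, 0.0], [-0.413, -0.911, -0.0], [0.0, -0.0, -1.0]]
wrist_force: [-0.6, 0.0, 7.4]
gripper_width: 0.006
gripper_force: 3.3
```

```bash
python3 -m handwheel '[[[0,0,0,0,0,-0.002,0],[0,0,0,0,0,-0.002,0],[0,0,0,0,0,-0.002,0],[0,0,0,0,0,-0.002,0],[0,0,0,0,0,-0.004,0],[0,0,0,0,0,-0.01,0],[0,0,0,0,0,-0.02,0],[0,0,0,0,0,-0.03,0],[0,0,0,0,0,-0.03,0],[0,0,0,0,0,-0.02,0],[0,0,0,0,0,0,0],[0,0,0,0,0,0,0]]]'
python3 - <<'E'
from h import *
s=r.sense();print(s["time_s"],s["tcp_pos"],s["wrist_force"])
cv2.imwrite("pics/w4.png",cams.capture("wrist")[:,:,::-1])
E
```

```text
time_s: 13.1
tcp_pos: [0.4955, 0.0192, 0.1888]
ee_rot: [[0.911, -0.413, 0.001], [-0.413, -0.911, 0.001], [0.0, -0.001, -1.0]]
wrist_force: [-0.1, -0.3, -1.1]
gripper_width: 0.005
gripper_force: 0.0
13.1 [0.49545025 0.01917174 0.18884738] [-0.09665024 -0.27127684 -1.08343273]
```

View pics/w4.png

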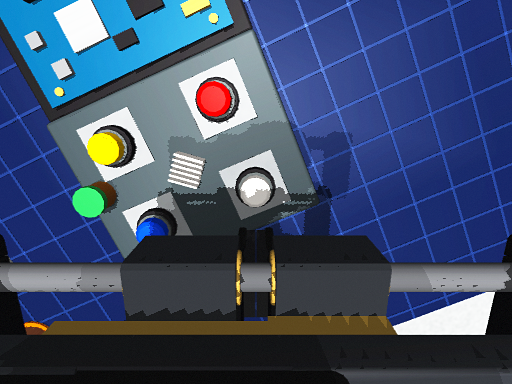

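The white cap at (255,186) is low in its housing. Red at (214,98) was never touched, and the heat sink at (187,170) and pot at (89,201) are in place. The arm is clear, so I'm handing in.

```bash
python3 -c "
from station import r
print(r.finish_job())"
```

```text
the job is handed in; nothing more can be done
None
```

I pressed the blue, yellow and white keys down in that order with about 7 N at most; the red key and the loose things were not touched, and the job is handed in, though no verdict came back.

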